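Pack two tins in the sprung carry crate

ROBOT

A 7-joint arm with a two-finger parallel gripper is mounted at the origin on the work surface. World frame = base frame: x ahead of the robot, y to its left, z up, the work surface at z = 0. Lengths are in m, angles in rad, forces in N, time in s.
With the tool pointing down it reaches from about 0.4 to 0.85 m from the base axis. Payload 4.5 kg.
Tool frame: the origin (TCP) lies at the very end of the fingers, on their centre line; the grasp point (between the pads) lies 19 mm behind it; z points along the fingers, y is the line along which they close (so a half turn about z gives the same grasp; the last joint's range is limited). The gripper opens to 85 mm and grips with 20 to 120 N. Pads are 22 mm wide; open, the fingers measure 114 mm over their backs; the gripper's body (76 mm by 85 mm) begins 54 mm behind the grasp point. The pads swing forward as they close: fully open they stand 13 mm farther back than shut.
Start: joints at [1.35, 0.689, -0.195, 1.565, 0.157, 0.902, -0.215], TCP at [0.158, -0.605, 0.193] pointing down, gripper open.
Joint ranges: [-3.01, 3.01], [-0.46, 2.08], [-1.47, 1.51], [0.13, 2.56], [-1, 4.14], [0.04, 2.09], [-2.66, 2.66]. Speed limits (rad/s): [2.57, 2.57, 3.14, 3.14, 3.14, 3.14, 3.14].

INTERFACE

Orientations are given as a unit quaternion [w, x, y, z].
In Python, from plant import bot gives the robot as it stands.
- The arm moves only by the tool drive_tool, never from a script. Its argument "moves" is a list that holds one entry, the list of rows, each a list of 7 numbers: the shift along the tool's x, y, z in cm, then the turn, a rotation vector about the tool's x, y, z in degrees, then the opening, from 0 (shut) to 1 (fully open). In form: [[[tx, ty, tz, wx, wy, wz, claw], ...]]. A call has 1 to 20 rows; each row is the pose to reach, as a shift and turn from the pose commanded when the call began, along the tool's axes at that moment; what a row does not reach only later rows make up. A row lasts 1/12 s, in which the tool goes at most 41.7 mm and 7.16 degrees, less where a joint would pass 70% of its speed; a pose out of reach is approached as far as the arm can. A call with a gripper value outside its range is refused whole. The fingers move at their own pace and stop on an object; "squeeze" is the grip in N (left out, the last holds). Time passes only in rows, so rows that repeat a pose let the fingers close. It gives the time, the measured TCP pose, the force, the opening and the grip force at its end, in the units of the state.
- bot.state(): the state, without advancing time (a new reading comes with each control period).
- bot.grab_frame(name): name is "scene" or "top" or "wrist"; returns the picture (384x512x3 uint8, red, green, blue); there is no depth.
- bot.get_calibration(name): a dict with "intrinsics" (3x3 intrinsics, pixels), "distortion" ([k1, k2, p1, p2, k3] as OpenCV has them; the pictures are not rectified), "rvec" (rotation vector, rad) and "tvec" (3), from world to camera coordinates, as OpenCV has them. Camera axes: x right, y down, z forward; pixel columns grow to the right and rows downward; lengths in m; the calibration is good to about 2 mm. A picture is of the moment at which its call begins: read the wrist's pose just before it. get_calibration takes no time and is no camera call; for the wrist camera it gives the pose at the moment of the call.
- bot.sign_off(): hands the job in; it is judged then, once.
Trained networks look in the newest picture that a camera, given by its name, has taken for a name from the list of things; names that differ only in an ending like _2 or _b are one class to them, and where a whole thing is asked for, a point or a joint stands for the part that bears it (a point fixed in the world has none). Each returns a list of dicts, best first, with "p" (0 to 1); they miss things now and then, are a little off and sometimes report something else, mostly with a low value. They report only what shows in the picture. A call takes as long as a camera call.
- bot.cut_out(camera, thing): "region" (384x512 bool, what is visible of it) and "box" ([left, top, width, height] in pixels, round what is visible of it).
- bot.tip_of(camera, thing): "pixel" ([column, row] in pixels: a listed point, or the origin of a listed thing).
The state is a dict: "t": time; "joint_positions": joint angles; "joint_velocities": joint speeds; "joint_torque": joint torques, N m; "tool_pos": TCP position; "tcp_rot": TCP orientation; "ft_force": force on the tool from outside, world axes, zero at the start; "wrist_torque": the same for the moment, N m; "gripper_width": finger opening in m; "finger_force": force on a finger pad.
Only numpy, scipy, OpenCV 4.12 (cv2) and the standard library are available. Lean on these libraries where they do the work, as an engineer would, in place of code of your own. Each camera call takes 0.05 s, during which the arm holds its last target. There are 200 camera calls.

TASK

Stand the two tall steel tins upright in the two empty cells of the divided crate, one in each, and press each tin down until the sprung foot plate beneath it comes up hard against the bottom. Set the tins down without dropping them, move the plates only with the tins, press firmly but stop as soon as it is home rather than forcing it, and leave everything else where it is.

Things in the scene. Friction and masses are not known exactly. Their poses are not given: they have to be found in the camera images.
- tin1: one of the two tall plain steel tins: upright cylinder, 64 mm across, 110 mm high, flat lid 56 mm across on top, 0.35 to 0.65 kg; stands on the bench at the start. Origin: centre of its underside, z up along the tin
- tin2: the other tall steel tin, identical to tin1
- crate: fixed plywood crate, 170 (x) x 252 (y) x 105 mm high, open on top, walls, dividers and floor 6 mm thick: 2 x 3 cells, each 76 x 76 mm inside, centred at x = -41, +41 and y = -82, 0, +82 mm. Four cells hold a jar or small tin lower than the rim; the two empty ones have a foot plate. Origin: centre of its underside
- seat0: foot-plate assembly in one empty cell. Origin: centre of that cell's floor, 6 mm above the bench, axes along the crate's. Its steel plate (72 x 72 mm, 6 mm thick) runs up and down over a wooden packer of unknown thickness: bottomed, the plate's upper face is 7 to 22 mm above this origin (not known beforehand), and it starts 16 to 32 mm higher than that
- seat1: the same in the other empty cell; packer and start height differ
- plate0 (a joint): travel of seat0's foot plate in m: grows as it goes down, 0 at the top, 0.032 bottomed. Sprung and stiff: it bears a tin's weight without moving, goes down under a further 5 to 13 N on the tin, comes up hard at the bottom, and stays where it is left; it must not be loaded beyond 60 N
- plate1 (a joint): travel of seat1's foot plate, likewise
- jar1: glass jar, 60 mm across, 82 mm high, in a crate cell; leave
- jar2: amber jar, 56 mm across, 90 mm high, in a crate cell; leave
- jar3: glass jar, 62 mm across, 75 mm high, in a crate cell; leave
- jar4: small grey tin, 54 mm across, 88 mm high, in a crate cell; leave
- lowtin: low wide tin, 92 mm across, 60 mm high, on the bench; leave
- wheel: grinding wheel lying flat, 140 mm across, 22 mm thick; leave
- hammer: hammer lying on the bench; leave
- wrench: wrench lying on the bench; leave
- mug: white mug, 80 mm across, 90 mm high; leave
- offcut: wooden offcut, 160 x 50 x 35 mm; leave

How it is judged:
By the outcome, as a careful person would: the job done as asked, in the order asked, and still so for the second after the job is handed in, with the robot touching nothing.
It also fails if it takes over 72 s, if anything falls off the work surface, if the arm or the gripper's body presses on something with over 40 N, if the wrist force passes 120 N, or if a joint passes its speed limit or range.

## Working session

There is one attempt and no reset: what is moved stays moved. The work goes in short steps, Python scripts to look and compute and a tool call to move; the robot and the scene stay as the last step left them, time stands still between calls to the robot, and variables do not carry over. Pictures are saved under pics/ and viewed, at most 10 in all, crops included, and the job is handed in when it is done.

Besides the shell and the picture viewer there is one more tool, called after "Call:" as name([rows], argument=value, ...), one row to a line, values as JSON. drive_tool: Moves the arm, as the interface text tells. Its arguments: {"type":"object","properties":{"moves":{"type":"array"},"squeeze":{"type":"number"}},"required":["moves"]}

```bash
mkdir -p pics; ls; python3 - <<'E'
from plant import bot
import cv2,numpy as np
s=bot.state();print(s['t'],s['tool_pos'],s['tcp_rot'],s['gripper_width'],s['ft_force'])
a=bot.grab_frame("top");b=bot.grab_frame("scene")
cv2.imwrite("pics/top.png",a[:,:,::-1]);cv2.imwrite("pics/scene.png",b[:,:,::-1])
for c in("top","scene"):
  for n in("tin1","crate","seat0","seat1"):
    r=bot.cut_out(c,n);print(c,n,[(round(d['p'],2),d['box']) for d in r][:4],[(round(d['p'],2),d['pixel']) for d in bot.tip_of(c,n)][:4])
  print(bot.get_calibration(c))
print(bot.state()['t'])
E
```

```text
pics
0.0 [ 0.15728611 -0.60410884  0.19207779] [-9.24820440e-04  9.91888026e-01  1.27111177e-01 -1.94210859e-04] 0.08544893061010479 [ 0.41225592 -0.14952896  0.05123931]
top tin1 [(0.76, [318.9, 157.1, 25.9, 26.2]), (0.74, [344.9, 211.6, 35.7, 24.0]), (0.58, [91.3, 211.5, 31.9, 74.4])] [(0.84, [329.7, 175.9]), (0.58, [354.6, 223.9]), (0.57, [107.5, 251.5])]
top crate [(0.58, [158.1, 163.4, 88.2, 65.9]), (0.36, [168.4, 194.0, 18.5, 20.9])] [(0.8, [207.2, 199.6])]
top seat0 [(0.89, [186.6, 196.3, 26.9, 20.5]), (0.6, [218.6, 178.5, 26.2, 20.4])] [(0.84, [200.5, 209.2]), (0.75, [231.9, 193.3]), (0.43, [325.3, 256.2])]
top seat1 [(0.89, [186.6, 196.3, 26.9, 20.5]), (0.6, [218.6, 178.5, 26.2, 20.4])] [(0.84, [200.5, 209.2]), (0.75, [231.9, 193.3]), (0.43, [325.3, 256.2])]
{'intrinsics': array([[360.5263996 ,   0.        , 249.75594277],
       [  0.        , 360.5263996 , 187.80724216],
       [  0.        ,   0.        ,   1.        ]]), 'distortion': array([-0.02615489,  0.        ,  0.        ,  0.        ,  0.        ]), 'rvec': array([ 2.07648917, -2.12980711,  0.25190905]), 'tvec': 
[... 214 characters left out ...]
.5, 72.4])] [(0.64, [271.0, 196.4]), (0.55, [178.1, 303.3])]
scene seat0 [(0.62, [161.6, 270.6, 33.6, 46.1]), (0.54, [263.7, 175.7, 10.0, 2.9])] [(0.37, [268.1, 195.1]), (0.18, [131.0, 287.2])]
scene seat1 [(0.62, [161.6, 270.6, 33.6, 46.1]), (0.54, [263.7, 175.7, 10.0, 2.9])] [(0.37, [268.1, 195.1]), (0.18, [131.0, 287.2])]
{'intrinsics': array([[462.8936141 ,   0.        , 250.15968484],
       [  0.        , 462.8936141 , 208.78460871],
       [  0.        ,   0.        ,   1.        ]]), 'distortion': array([-0.06440328,  0.        ,  0.        ,  0.        ,  0.        ]), 'rvec': array([ 2.09214519,  0.96824363, -0.46924302]), 'tvec': array([-0.38405159, -0.23540678,  1.93141547])}
0.9
```

View pics/top.png

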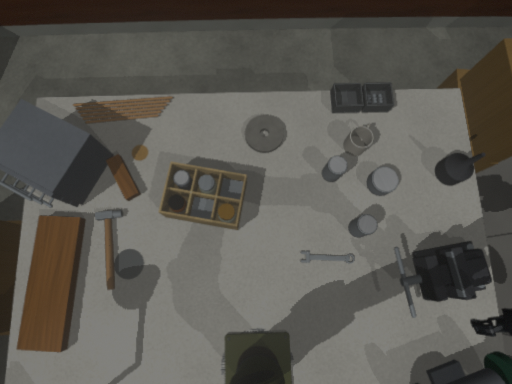

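View pics/scene.png

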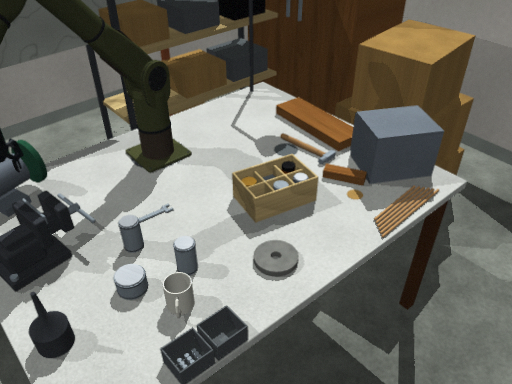

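The top view shows the crate at about (204,195), with empty cells near (200,207) and (232,187). The tins are at (337,167) and (364,225). The scene view agrees, with the tins at (131,232) and (186,254).

```bash
cat > h.py <<'E'
from plant import bot
import cv2,numpy as np
from scipy.spatial.transform import Rotation as R
def cal(c):
    k=bot.get_calibration(c);return k['intrinsics'],k['distortion'],np.array(k['rvec']),np.array(k['tvec'])
def onz(px,z,k):
    K,D,r,t=k;M=cv2.Rodrigues(r)[0]
    u=cv2.undistortPoints(np.float64(px).reshape(-1,1,2),K,D).reshape(-1,2)
    d=np.c_[u,np.ones(len(u))]@M; c=-M.T@t
    return c+d*((z-c[2])/d[:,2])[:,None]
def proj(P,k): return cv2.projectPoints(np.float64(P).reshape(-1,1,3),k[2],k[3],k[0],k[1])[0].reshape(-1,2)
def tool(): # measured pose
    s=bot.state();q=s['tcp_rot'];return np.array(s['tool_pos']),R.from_quat([q[1],q[2],q[3],q[0]])
E
python3 - <<'E'
from h import *
k=cal("top")
for n,p in(("tinA",[329.7,175.9]),("tinB",[354.6,223.9]),("seat",[200.5,209.2]),("seat",[231.9,193.3]),("crate",[207.2,199.6])):print(n,onz(p,0.006,k).round(3))
print("sceneorigin",onz([[133.9,245.2],[183.1,267.8],[271,196.4]],0,cal("scene")).round(3))
print("rim",onz([[170,164],[247,169],[238,229],[161,219]],.105,k).round(3))
print("lids",onz([[338,164],[368,224]],.11,k).round(3))
p,r=tool();w=cal("wrist");M=cv2.Rodrigues(w[2])[0];c=-M.T@w[3]
print("cam in tool",r.inv().apply(c-p),"\n",(r.inv().as_matrix()@M.T).round(3),w[0],w[1]); print(r.as_matrix().round(3))
t=bot.grab_frame("top")[150:240,150:260];cv2.imwrite("pics/crop.png",cv2.resize(t,None,fx=7,fy=6,interpolation=2)[:,:,::-1])
cv2.imwrite("pics/w0.png",bot.grab_frame("wrist")[:,:,::-1])
E
```

```text
tinA [[ 0.614 -0.274  0.006]]
tinB [[ 0.443 -0.346  0.006]]
seat [[0.507 0.179 0.006]]
seat [[0.56  0.07  0.006]]
crate [[0.54  0.156 0.006]]
sceneorigin [[ 0.429 -0.354  0.   ]
 [ 0.617 -0.287  0.   ]
 [ 0.529  0.157  0.   ]]
rim [[0.641 0.266 0.105]
 [0.618 0.016 0.105]
 [0.424 0.049 0.105]
 [0.461 0.29  0.105]]
lids [[ 0.626 -0.279  0.11 ]
 [ 0.428 -0.357  0.11 ]]
cam in tool [ 0.08549204 -0.00025815 -0.18130664] 
 [[ 0.001 -0.945 -0.327]
 [ 1.     0.001 -0.   ]
 [ 0.    -0.327  0.945]] [[339.64347849   0.         256.61728172]
 [  0.         339.64347849 188.40525202]
 [  0.           0.           1.        ]] [0.03121157 0.         0.         0.         0.        ]
[[ 0.968  0.252  0.   ]
 [ 0.252 -0.968 -0.   ]
 [ 0.     0.    -1.   ]]
```

View pics/w0.png

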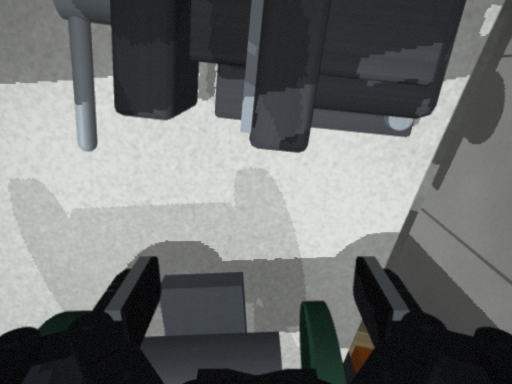

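The wrist view shows the vise below the tool, and the fingers start at about row 260. I'll raise the arm and move over the nearer tin.

Call:
drive_tool([
  [[2,-1,-4,0,0,0,1],[6,-3,-6,0,0,0,1],[10,-5.3,-6,0,0,0,1],[14,-7.5,-6,0,0,0,1],[18,-9.6,-6,0,0,0,1],[22,-11.7,-6,0,0,0,1],[26,-13.9,-6,0,0,0,1],[30,-16,-6,0,0,0,1],[32.8,-17.5,-6,0,0,0,1],[32.8,-17.5,-6,0,0,0,1],[32.8,-17.5,-6,0,0,0,1],[32.8,-17.5,-6,0,0,0,1]],
])

```text
t: 2.0
tool_pos: [0.4321, -0.3514, 0.253]
tcp_rot: [-0.0, 0.992, 0.129, 0.0]
ft_force: [0.4, -1.0, 0.6]
gripper_width: 0.0853
finger_force: 0.0
```

View pics/crop.png

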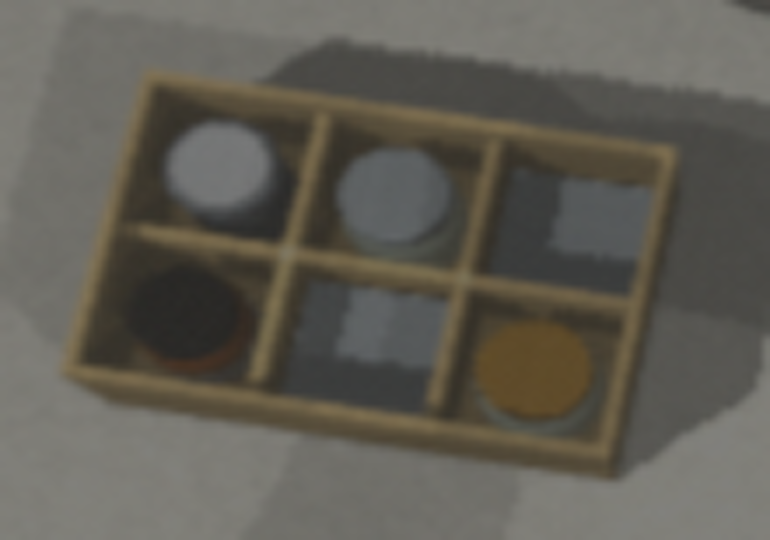

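```bash
python3 - <<'E'
from h import *
p,r=tool();print(p,r.as_matrix().round(3))
k=cal("wrist")
cv2.imwrite("pics/w1.png",bot.grab_frame("wrist")[:,:,::-1])
for d in bot.cut_out("wrist","tin1")[:3]:
    print(d['p'],d['box'],np.argwhere(d['region']).mean(0)[::-1])
    print(bot.tip_of("wrist","tin1")[:2])
E
```

```text
[ 0.43212475 -0.35135805  0.25295859] [[ 0.967  0.256  0.   ]
 [ 0.256 -0.967  0.   ]
 [ 0.    -0.    -1.   ]]
0.56 [224.6, 118.8, 66.2, 75.9] [258.04073482 157.45101171]
[{'pixel': [257.0, 142.5], 'p': 0.82}]
```

View pics/w1.png

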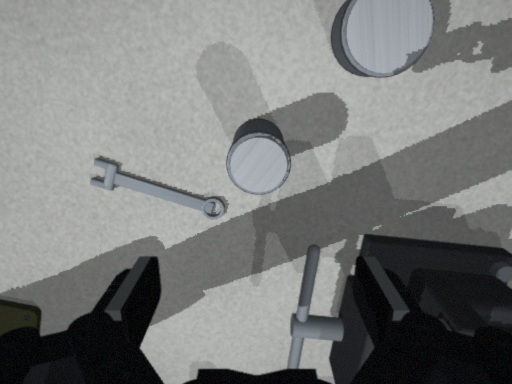

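The crate crop confirms the empty cells: near-row middle at about (370,345) and far-row right at about (575,230). The jars sit in the other four. In the wrist view the tin's rim circle is centred near (258.7,163), with about 66 px between the left and right edges at columns 226 and 291.

```bash
python3 - <<'E'
from h import *
k=cal("wrist");g=cv2.imread("pics/w1.png",0)
p,r=tool()
from scipy.optimize import least_squares
# rim circle: fit edges radially to projected 64 mm circle
a=np.linspace(0,2*np.pi,72,endpoint=False)
G=cv2.GaussianBlur(g,(0,0),1).astype(np.float32);gx=cv2.Sobel(G,5,1,0);gy=cv2.Sobel(G,5,0,1);E=cv2.GaussianBlur(np.hypot(gx,gy),(0,0),1.5)
def sc(x,y,R_,z):
    q=proj(np.c_[x+R_*np.cos(a),y+R_*np.sin(a),np.full(72,z)],k).astype(np.float32)
    return cv2.remap(E,q[:,0].copy(),q[:,1].copy(),1).mean()
c0=onz([258.7,163.5],.11,k)[0];print(c0)
best=max((sc(c0[0]+dx,c0[1]+dy,R_,.108),c0[0]+dx,c0[1]+dy,R_) for dx in np.arange(-.008,.0081,.001) for dy in np.arange(-.008,.0081,.001) for R_ in (.031,.032))
print(best); print("tool shift",r.inv().apply(np.array([best[1],best[2],.082])-p)*100)
# crate pose from top
kt=cal("top");uv=np.array([[171.1,162],[246.9,174.7],[237.1,223.5],[159.7,212]])
C=np.array([[85,126],[85,-126],[-85,-126],[-85,126]])/1e3
f=lambda v:(proj(np.c_[C@np.array([[np.cos(v[2]),np.sin(v[2])],[-np.sin(v[2]),np.cos(v[2])]])+v[:2],np.full(4,.105)],kt)-uv).ravel()
s=least_squares(f,[.53,.157,-.13]);print(s.x,s.fun.round(1))
x,y,t=s.x
for c in([-.041,0],[.041,-.082]):print(R.from_rotvec([0,0,t]).apply([*c,0])+[x,y,0])
E
```

```text
[ 0.42902941 -0.35624297  0.11      ]
(np.float32(87.75868), np.float64(0.4270294096593149), np.float64(-0.3542429668485182), 0.031)
tool shift [-0.20054605 -0.07652376 17.08477928]
[ 0.54293981  0.15633726 -0.19035001] [-0.5 -0.9  0.1 -1.2  0.9  1.8 -0.6  0.1]
[0.50268035 0.16409456 0.        ]
[0.56768466 0.06806103 0.        ]
```

```bash
cat >> h.py <<'E'
a=np.linspace(0,2*np.pi,72,endpoint=False)
def edges(img):
    G=cv2.GaussianBlur(cv2.cvtColor(img,cv2.COLOR_RGB2GRAY),(0,0),1).astype(np.float32)
    return cv2.GaussianBlur(np.hypot(cv2.Sobel(G,5,1,0),cv2.Sobel(G,5,0,1)),(0,0),1)
def circ(E,k,c0,Rs,z,w=.012):
    def sc(x,y,r):
        q=proj(np.c_[x+r*np.cos(a),y+r*np.sin(a),np.full(72,z)],k).astype(np.float32)
        return cv2.remap(E,q[:,:1].copy(),q[:,1:].copy(),1).mean()
    return max((sc(c0[0]+i,c0[1]+j,r),c0[0]+i,c0[1]+j,r) for i in np.arange(-w,w+1e-5,.001) for j in np.arange(-w,w+1e-5,.001) for r in Rs)
E
python3 - <<'E'
from h import *
p,r=tool();k=cal("wrist");img=bot.grab_frame("wrist");print(p,tool()[0])
E=edges(img)
for z,Rs in((.11,[.032]),(.108,[.032]),(.105,[.032]),(.11,[.028]),(.107,[.031,.0315,.0325])):
  b=circ(E,k,[.428,-.355],Rs,z);print(z,b,r.inv().apply(np.array([b[1],b[2],.082])-p)*100)
E
```

```text
[ 0.42935302 -0.35432466  0.25284546] [ 0.42934567 -0.35438417  0.25285533]
0.11 (np.float32(88.672165), np.float64(0.431), np.float64(-0.353), 0.032) [ 0.21496483 -0.09787645 17.08422028]
0.108 (np.float32(88.34912), np.float64(0.43), np.float64(-0.353), 0.032) [ 0.11812422 -0.12281406 17.08433188]
0.105 (np.float32(86.59019), np.float64(0.43), np.float64(-0.352), 0.032) [ 0.14306174 -0.21965471 17.08423867]
0.11 (np.float32(102.96296), np.float64(0.43), np.float64(-0.353), 0.028) [ 0.11812422 -0.12281406 17.08433188]
0.107 (np.float32(94.063385), np.float64(0.43), np.float64(-0.351), 0.031) [ 0.16799925 -0.31649536 17.08414546]
```

Call:
drive_tool([
  [[0.1,-0.1,4,0,0,0,1],[0.1,-0.1,8,0,0,0,1],[0.1,-0.1,12,0,0,0,1],[0.1,-0.1,15,0,0,0,1],[0.1,-0.1,17,0,0,0,1],[0.1,-0.1,17,0,0,0,1],[0.1,-0.1,17,0,0,0,1],[0.1,-0.1,17,0,0,0,1],[0.1,-0.1,17,0,0,0,0.6],[0.1,-0.1,17,0,0,0,0.6],[0.1,-0.1,17,0,0,0,0.5],[0.1,-0.1,17,0,0,0,0.5],[0.1,-0.1,17,0,0,0,0.5],[0.1,-0.1,17,0,0,0,0.5]],
], squeeze=60)

```text
t: 3.37
tool_pos: [0.4317, -0.3517, 0.0832]
tcp_rot: [0.0, 0.992, 0.127, 0.0]
ft_force: [-0.6, -0.8, -0.7]
gripper_width: 0.0424
finger_force: 0.0
```

```bash
python3 - <<'E'
from h import *
i=bot.grab_frame("wrist");j=bot.grab_frame("scene");print(tool()[0],bot.state()['gripper_width'],bot.state()['finger_force'])
cv2.imwrite("pics/w2.png",np.hstack([i[:,:,::-1][::1,::1],cv2.resize(j[180:300,80:240],(288,384))[:,:,::-1]][:2]))
E
```

```text
[ 0.43162657 -0.35158517  0.0829779 ] 0.04236210277859882 0.0
```

View pics/w2.png

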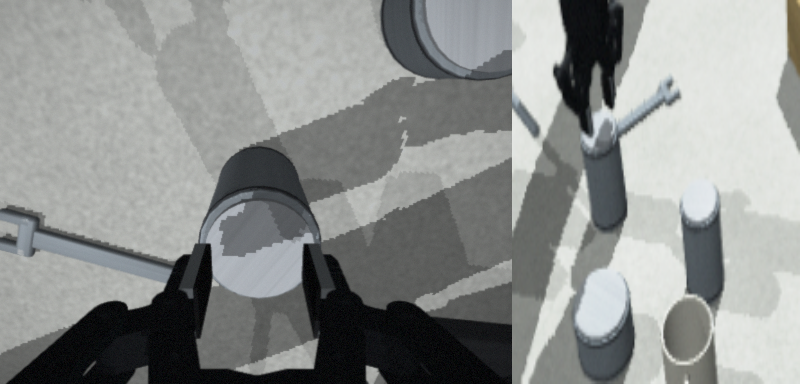

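The side crop shows the fingers are above the lid: they cover its edges at about columns 200 and 310 and closed on nothing. Measured by vision, the tips sit about 40 mm behind the stated TCP, though the stated body clearance still leaves room to go lower. I'll open, descend 3.6 cm and close again.

Call:
drive_tool([
  [[0,0,0,0,0,0,1],[0,0,0,0,0,0,1],[0,0,0,0,0,0,1],[0,0,0,0,0,0,1],[0,0,0,0,0,0,1],[0,0,1,0,0,0,1],[0,0,2,0,0,0,1],[0,0,3,0,0,0,1],[0,0,3.6,0,0,0,1],[0,0,3.6,0,0,0,1],[0,0,3.6,0,0,0,1],[0,0,3.6,0,0,0,0.65],[0,0,3.6,0,0,0,0.65],[0,0,3.6,0,0,0,0.65],[0,0,3.6,0,0,0,0.65],[0,0,3.6,0,0,0,0.65]],
], squeeze=60)

```text
t: 4.8
tool_pos: [0.4322, -0.3523, 0.0479]
tcp_rot: [0.001, 0.992, 0.127, 0.001]
ft_force: [-0.6, 0.0, 6.3]
gripper_width: 0.0617
finger_force: 64.7
```

```bash
python3 - <<'E'
from h import *
i=bot.grab_frame("wrist");j=bot.grab_frame("scene");s=bot.state();print(tool()[0],s['gripper_width'],s['finger_force'],s['ft_force'],s['t'])
cv2.imwrite("pics/w3.png",np.hstack([i[:,:,::-1],cv2.resize(j[180:300,80:170],(288,384))[:,:,::-1]]))
E
```

```text
[ 0.43222614 -0.35230459  0.04787556] 0.06194093961315859 64.65729832649231 [-0.40421711 -1.40519739  5.13191582] 4.9
```

View pics/w3.png

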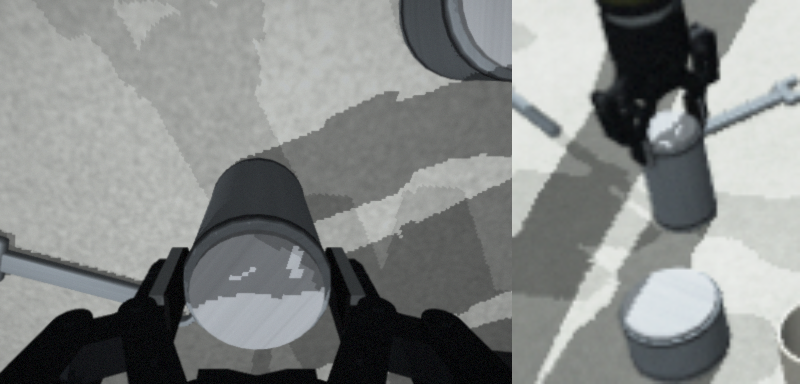

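Gripped: width 62 mm, lid circle about columns 186–329, centre near (258,289), fingertips about 14 mm below the lid. I'll fit the in-hand offset before regripping a little deeper.

```bash
python3 - <<'E'
from h import *
k=cal("wrist");E=edges(cv2.imread("pics/w3.png")[:,:512,::-1].copy())
p,r=tool()
for z in(.104,.107,.11,.113):
 for Rr in(.028,.031,.032):
  b=circ(E,k,p,[Rr],z,.01);print(z,b[0],Rr,(r.inv().apply(np.array([b[1],b[2],p[2]])-p)*1e3).round(1))
E
```

```text
0.104 60.69892 0.028 [-8.5  0.9 -0. ]
0.104 68.420074 0.031 [-5.1 -0.3 -0. ]
0.104 90.1611 0.032 [-2.9 -0.8 -0. ]
0.107 67.307724 0.028 [-5.1 -0.3 -0. ]
0.107 89.05818 0.031 [-1.  -0.3 -0. ]
0.107 87.623146 0.032 [-0.7 -1.2 -0. ]
0.11 87.22248 0.028 [-2.9 -0.8 -0. ]
0.11 92.84968 0.031 [ 1.2 -0.7  0. ]
0.11 83.658356 0.032 [ 1.5 -1.7 -0. ]
0.113 72.29714 0.028 [0. 0. 0.]
0.113 82.05402 0.031 [ 3.7 -2.1  0. ]
0.113 70.66699 0.032 [ 3.7 -2.1  0. ]
```

Call:
drive_tool([
  [[0,0,0,0,0,0,1],[0,0,0,0,0,0,1],[0,0,0,0,0,0,1],[0,0,0.7,0,0,0,1],[0,0,0.7,0,0,0,1],[0,0,0.7,0,0,0,0.6],[0,0,0.7,0,0,0,0.6],[0,0,0.7,0,0,0,0.6],[0,0,0.7,0,0,0,0.6],[0,0,0.7,0,0,0,0.6],[0,0,-0.5,0,0,0,0.6],[0,0,-3,0,0,0,0.6],[0,0,-6,0,0,0,0.6],[0,0,-10,0,0,0,0.6],[0,0,-14,0,0,0,0.6],[0,0,-18,0,0,0,0.6],[0,0,-21,0,0,0,0.6]],
], squeeze=60)

```text
t: 6.32
tool_pos: [0.4316, -0.3514, 0.2594]
tcp_rot: [0.0, 0.992, 0.127, 0.001]
ft_force: [1.2, -1.7, -4.3]
gripper_width: 0.0622
finger_force: 67.2
```

Call:
drive_tool([
  [[1,-3,0,0,0,3,0.6],[2.2,-7,-0.5,0,0,6,0.6],[3.3,-11,-1,0,0,8,0.6],[4.5,-15,-1,0,0,10,0.6],[5.8,-19,-1,0,0,12,0.6],[7,-23,-1,0,0,14,0.6],[8.2,-27,-1,0,0,16,0.6],[9.5,-31,-1,0,0,18,0.6],[10.7,-35,-1,0,0,20,0.6],[12,-39,-1,0,0,22,0.6],[13.2,-43,-1,0,0,24,0.6],[14,-46,-1,0,0,24,0.6],[14.3,-46.9,-1,0,0,24,0.6],[14.3,-46.9,-1,0,0,24,0.6],[14.3,-46.9,-1,0,0,24,0.6],[14.3,-46.9,-1,0,0,24,0.6]],
])

```text
t: 7.65
tool_pos: [0.4511, 0.1363, 0.2663]
tcp_rot: [0.001, 0.997, -0.083, -0.001]
ft_force: [-0.1, -0.2, -4.6]
gripper_width: 0.0623
finger_force: 67.7
```

```bash
python3 - <<'E'
from h import *
bot.grab_frame("wrist")
p,r=tool();i=bot.grab_frame("wrist");s=bot.state();print(p,r.as_matrix().round(3),s['gripper_width'],s['finger_force'],s['ft_force'],s['t'])
cv2.imwrite("pics/w4.png",i[:,:,::-1])
E
```

```text
[0.45133507 0.13611783 0.26640814] [[ 0.986 -0.166 -0.001]
 [-0.166 -0.986 -0.002]
 [-0.001  0.002 -1.   ]] 0.06224748998495975 67.72683262825012 [ 0.02865542  0.17665976 -4.51711638] 7.75
```

View pics/w4.png

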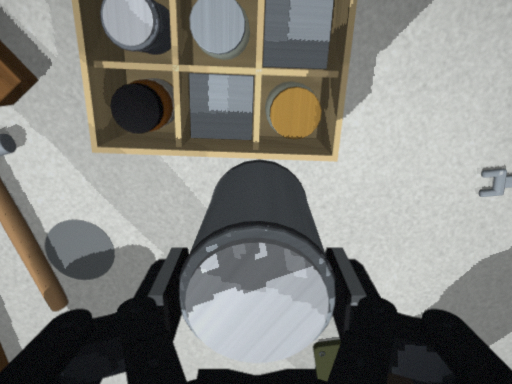

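The wrist view shows the crate rim: near corners (95,153) and (335,160), divider junctions about (177,67) and (260,71), and the near-middle empty cell at (221,105). The tin hangs upright. Next I'll fit the crate pose.

```bash
cat >> h.py <<'E'
from scipy.optimize import least_squares,minimize
def w(v,P): return np.c_[P@np.array([[np.cos(v[2]),np.sin(v[2])],[-np.sin(v[2]),np.cos(v[2])]])+v[:2],np.full(len(P),.105)]
E
python3 - <<'E'
from h import *
k=cal("wrist");p,r=tool();E=edges(cv2.imread("pics/w4.png")[:,:,::-1].copy())
C=np.array([[-85,126],[-85,-126],[0,41],[0,-41]])/1e3;uv=np.array([[95,153],[335,160],[177,67],[260,71]])
s=least_squares(lambda v:(proj(w(v,C),k)-uv).ravel(),[.54,.156,-.17]);print(s.x,s.fun.round(1))
t=np.linspace(-.085,.085,60);u=np.linspace(-.126,.126,100)
L=[np.c_[np.full(100,x),u] for x in(-.085,-.079,-.003,.003)]+[np.c_[t,np.full(60,y)] for y in(-.126,.126,-.12,.12,-.044,-.038,.038,.044)]
P=np.vstack(L)
def f(v):
    q=proj(w(v,P),k).astype(np.float32);m=(q[:,1]<158)&(q[:,1]>1)
    return -cv2.remap(E,q[m][:,:1].copy(),q[m][:,1:].copy(),1).mean()
b=min(((f(s.x+[i,j,y]),*(s.x+[i,j,y])) for i in np.arange(-.006,.0061,.001) for j in np.arange(-.006,.0061,.001) for y in np.arange(-.03,.031,.006)))
m=minimize(f,b[1:],method="Nelder-Mead",options=dict(initial_simplex=np.array(b[1:])+np.vstack([np.zeros(3),np.diag([.001,.001,.005])])));print(f(s.x),b,m.x,m.fun)
v=m.x
for n,c in(("near",[-.041,0]),("far",[.041,-.082])):
    q=w(v,np.array([c]))[0];print(n,q,"shift cm",r.inv().apply(np.array([*q[:2],p[2]])-p)*100)
# tin in hand: lid circle height = p_z-.041+.11
for z in(p[2]+.066,p[2]+.069):
  for Rr in(.028,.031,.032):
    bb=circ(E,k,p,[Rr],z,.012);print(z,bb[0],Rr,(r.inv().apply(np.array([bb[1],bb[2],p[2]])-p)*1e3).round(1))
# bottom of tin outline at row ~162
q=onz([260,162],p[2]-.041,k)[0];print("tin front bottom in tool",r.inv().apply(q-p))
E
```

```text
[ 0.54271078  0.15927366 -0.20481167] [-1.2 -1.   3.9  1.2 -3.1  0.4  0.6  0.1]
-108.36078 (np.float32(-117.80581), np.float64(0.5427107796100016), np.float64(0.161273663885249), np.float64(-0.2048116748398833)) [ 0.54321317  0.16133842 -0.2033288 ] -120.35860443115234
near [0.50305778 0.16961757 0.105     ] shift cm [ 4.52696769 -4.14636903 -0.00890802]
far [0.56681025 0.07274847 0.105     ] shift cm [ 1.24240731e+01  4.34572536e+00 -1.19523586e-03]
0.33259521232055117 84.40363 0.028 [-12.3  -1.    0. ]
0.33259521232055117 110.97302 0.031 [-9.2 -0.5  0. ]
0.33259521232055117 114.05528 0.032 [-8.2 -0.6  0. ]
0.3355952123205512 87.910835 0.028 [-9.4 -1.5  0. ]
0.3355952123205512 118.71974 0.031 [-6.2 -1.   0. ]
0.3355952123205512 95.67923 0.032 [-5.8 -4.1 -0. ]
tin front bottom in tool [0.02721906 0.00151214 0.04098559]
```

Call:
drive_tool([
  [[3,-2.5,2,0,0,1.5,0.6],[5.1,-4,5,0,0,2,0.6],[5.1,-4,8,0,0,2,0.6],[5.1,-4,10,0,0,2,0.6],[5.1,-4,10,0,0,2,0.6],[5.1,-4,10,0,0,2,0.6],[5.1,-4,10,0,0,2,0.6]],
])

```text
t: 8.33
tool_pos: [0.5097, 0.169, 0.1682]
tcp_rot: [-0.0, 0.995, -0.1, 0.001]
ft_force: [0.0, -1.2, -3.4]
gripper_width: 0.0623
finger_force: 67.6
```

```bash
python3 - <<'E'
from h import *
bot.grab_frame("wrist")
p,r=tool();k=cal("wrist");i=bot.grab_frame("wrist");s=bot.state();print(p,r.as_matrix().round(3),s['ft_force'])
np.save("w5.npy",i)
cv2.imwrite("pics/w5.png",cv2.resize(i[:360,100:420],(800,600),interpolation=2)[0:600,:,::-1])
v=[.5432,.1613,-.2033]
P=np.array([[-3,38],[-3,-38],[-79,38],[-79,-38],[3,41]])/1e3
print(proj(w(v,P),k).round(1).tolist())
E
```

```text
[0.50997331 0.16932643 0.16860466] [[ 0.98  -0.199  0.003]
 [-0.199 -0.98   0.001]
 [ 0.003 -0.002 -1.   ]] [ 0.71951255 -0.38088542 -4.54785427]
[[207.8, 148.9], [311.5, 149.3], [211.8, 241.7], [306.2, 242.1], [203.3, 140.8]]
```

View pics/w5.png

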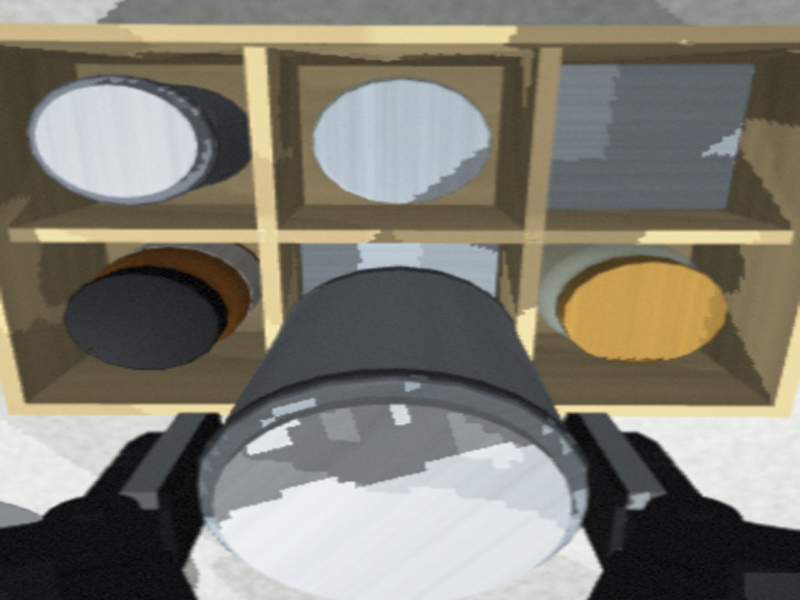

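The corrected view shows the tin centred over the near-middle cell, with its front bottom edge at (402,268) in the crop and the cell walls at columns 278 and 528 and row 243. It needs about 1.5 mm to the right, then it can go down.

Call:
drive_tool([
  [[0,0.15,0.5,0,0,0,0.6],[0,0.15,1.5,0,0,0,0.6],[0,0.15,2.5,0,0,0,0.6],[0,0.15,3.5,0,0,0,0.6],[0,0.15,4.5,0,0,0,0.6],[0,0.15,5.3,0,0,0,0.6],[0,0.15,6,0,0,0,0.6],[0,0.15,6,0,0,0,0.6],[0,0.15,6,0,0,0,0.6]],
])

```text
t: 9.18
tool_pos: [0.508, 0.1679, 0.1063]
tcp_rot: [0.0, 0.995, -0.099, -0.0]
ft_force: [0.0, 0.3, -4.0]
gripper_width: 0.0625
finger_force: 67.6
```

Call:
drive_tool([
  [[0,0,0.2,0,0,0,0.6],[0,0,0.4,0,0,0,0.6],[0,0,0.4,0,0,0,0.6]],
])

```text
t: 9.43
tool_pos: [0.5084, 0.168, 0.1029]
tcp_rot: [-0.0, 0.995, -0.099, 0.0]
ft_force: [0.5, -0.0, -4.1]
gripper_width: 0.0625
finger_force: 67.6
```

Call:
drive_tool([
  [[0,0,0.2,0,0,0,0.6],[0,0,0.4,0,0,0,0.6],[0,0,0.4,0,0,0,0.6]],
])

```text
t: 9.68
tool_pos: [0.5081, 0.1679, 0.0986]
tcp_rot: [0.0, 0.995, -0.099, -0.0]
ft_force: [-0.2, -0.3, -3.8]
gripper_width: 0.0623
finger_force: 67.6
```

Call:
drive_tool([
  [[0,0,0.2,0,0,0,0.6],[0,0,0.4,0,0,0,0.6],[0,0,0.4,0,0,0,0.6]],
])

```text
t: 9.93
tool_pos: [0.508, 0.1679, 0.0945]
tcp_rot: [0.0, 0.995, -0.099, -0.0]
ft_force: [-1.2, -0.1, -3.8]
gripper_width: 0.0626
finger_force: 67.6
```

Call:
drive_tool([
  [[0,0,0.2,0,0,0,0.6],[0,0,0.4,0,0,0,0.6],[0,0,0.4,0,0,0,0.6]],
])

```text
t: 10.18
tool_pos: [0.508, 0.1679, 0.0905]
tcp_rot: [0.0, 0.995, -0.099, -0.0]
ft_force: [0.3, 0.4, -3.6]
gripper_width: 0.0623
finger_force: 67.6
```

Call:
drive_tool([
  [[0,0,0.2,0,0,0,0.6],[0,0,0.3,0,0,0,0.6],[0,0,0.3,0,0,0,0.6]],
])

```text
t: 10.43
tool_pos: [0.5087, 0.168, 0.0883]
tcp_rot: [-0.0, 0.995, -0.099, 0.0]
ft_force: [-0.7, -0.4, 1.4]
gripper_width: 0.0624
finger_force: 68.6
```

Call:
drive_tool([
  [[0,0,0.2,0,0,0,0.6],[0,0,0.3,0,0,0,0.6],[0,0,0.3,0,0,0,0.6]],
])

```text
t: 10.68
tool_pos: [0.5088, 0.168, 0.0856]
tcp_rot: [-0.0, 0.995, -0.099, 0.001]
ft_force: [-1.1, -1.0, 5.7]
gripper_width: 0.0619
finger_force: 68.9
```

Call:
drive_tool([
  [[0,0,0.2,0,0,0,0.6],[0,0,0.3,0,0,0,0.6],[0,0,0.3,0,0,0,0.6]],
])

```text
t: 10.93
tool_pos: [0.5088, 0.168, 0.0827]
tcp_rot: [-0.0, 0.995, -0.099, 0.001]
ft_force: [-0.6, -1.2, 5.6]
gripper_width: 0.0624
finger_force: 68.9
```

Contact was at TCP z ≈ 0.0885, and the plate moves down at a steady 5.7 N. I'll keep pressing with the tin held, since the tips are still well above the rim.

Call:
drive_tool([
  [[0,0,0.15,0,0,0,0.6],[0,0,0.3,0,0,0,0.6],[0,0,0.4,0,0,0,0.6],[0,0,0.4,0,0,0,0.6]],
])

```text
t: 11.27
tool_pos: [0.5088, 0.168, 0.0788]
tcp_rot: [-0.0, 0.995, -0.099, 0.001]
ft_force: [-1.6, -0.1, 7.2]
gripper_width: 0.0623
finger_force: 69.0
```

Call:
drive_tool([
  [[0,0,0.15,0,0,0,0.6],[0,0,0.3,0,0,0,0.6],[0,0,0.3,0,0,0,0.6]],
])

```text
t: 11.52
tool_pos: [0.5088, 0.168, 0.0758]
tcp_rot: [-0.0, 0.995, -0.099, 0.001]
ft_force: [-1.3, -1.6, 8.4]
gripper_width: 0.0624
finger_force: 69.1
```

Call:
drive_tool([
  [[0,0,0.15,0,0,0,0.6],[0,0,0.2,0,0,0,0.6],[0,0,0.2,0,0,0,0.6]],
])

```text
t: 11.77
tool_pos: [0.5088, 0.168, 0.0739]
tcp_rot: [-0.0, 0.995, -0.099, 0.001]
ft_force: [-1.1, -1.4, 7.9]
gripper_width: 0.0621
finger_force: 69.1
```

Call:
drive_tool([
  [[0,0,0.1,0,0,0,0.6],[0,0,0.2,0,0,0,0.6],[0,0,0.2,0,0,0,0.6]],
])

```text
t: 12.02
tool_pos: [0.5089, 0.168, 0.072]
tcp_rot: [-0.0, 0.995, -0.099, 0.001]
ft_force: [-1.8, -1.4, 7.6]
gripper_width: 0.0621
finger_force: 69.1
```

Call:
drive_tool([
  [[0,0,0.1,0,0,0,0.6],[0,0,0.2,0,0,0,0.6],[0,0,0.2,0,0,0,0.6]],
])

```text
t: 12.27
tool_pos: [0.5089, 0.168, 0.07]
tcp_rot: [-0.0, 0.995, -0.099, 0.001]
ft_force: [-1.8, -1.7, 7.7]
gripper_width: 0.0621
finger_force: 69.2
```

Call:
drive_tool([
  [[0,0,0.1,0,0,0,0.6],[0,0,0.2,0,0,0,0.6],[0,0,0.2,0,0,0,0.6]],
])

```text
t: 12.52
tool_pos: [0.5089, 0.168, 0.068]
tcp_rot: [-0.0, 0.995, -0.099, 0.001]
ft_force: [-1.2, -1.2, 8.8]
gripper_width: 0.0622
finger_force: 69.2
```

Call:
drive_tool([
  [[0,0,0.1,0,0,0,0.6],[0,0,0.2,0,0,0,0.6],[0,0,0.2,0,0,0,0.6]],
])

```text
t: 12.77
tool_pos: [0.5089, 0.1679, 0.066]
tcp_rot: [-0.0, 0.995, -0.099, 0.001]
ft_force: [-2.4, -1.1, 8.4]
gripper_width: 0.0625
finger_force: 69.2
```

Call:
drive_tool([
  [[0,0,0,0,0,0,0.8],[0,0,0,0,0,0,1],[0,0,0,0,0,0,1],[0,0,0,0,0,0,1],[0,0,-2,0,0,0,1],[0,0,-5,0,0,0,1],[-0.5,0,-8.5,0,0,0,1],[-0.5,0,-8.5,0,0,0,0],[-0.5,0,-8.5,0,0,0,0],[-0.5,0,-8.5,0,0,0,0],[-0.5,0,-8.5,0,0,0,0],[-0.5,0,-8.5,0,0,0,0],[-0.5,0,-8.5,0,0,0,0],[-0.5,0,-8.5,0,0,0,0],[-0.5,0,-8.5,0,0,0,0],[-0.5,0,-8.5,0,0,0,0]],
], squeeze=40)

```text
t: 14.1
tool_pos: [0.5033, 0.1689, 0.1496]
tcp_rot: [0.0, 0.995, -0.099, -0.0]
ft_force: [-0.3, -0.7, 0.4]
gripper_width: -0.0005
finger_force: 0.0
```

```bash
python3 - <<'E'
from h import *
p,r=tool();i=bot.grab_frame("wrist");j=bot.grab_frame("scene");s=bot.state();print(p,s['gripper_width'],s['ft_force'],s['t'])
cv2.imwrite("pics/w6.png",np.hstack([i[:,:,::-1],cv2.resize(j[120:220,230:330],(288,384))[:,:,::-1]]))
E
```

```text
[0.50327304 0.16892258 0.14960353] -0.00027027049196511337 [ 0.08540968 -0.56177854  0.24168813] 14.2
```

View pics/w6.png

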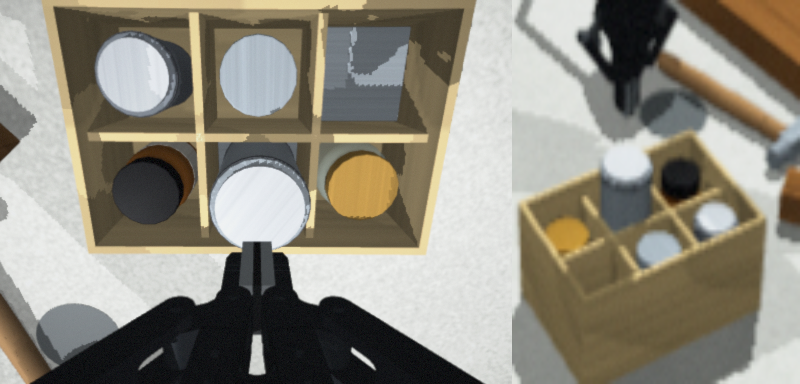

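The tin stands upright in the near-middle cell, lid centre about (260,206) in the wrist view. The shut fingertips at (257,245) are still about 5 cm above the lid. I'll go down and press.

Call:
drive_tool([
  [[0.4,0.1,1.5,0,0,0,0],[0.4,0.1,3,0,0,0,0],[0.4,0.1,4,0,0,0,0],[0.4,0.1,4.5,0,0,0,0],[0.4,0.1,4.5,0,0,0,0],[0.4,0.1,4.5,0,0,0,0]],
])

```text
t: 14.7
tool_pos: [0.5071, 0.1673, 0.1049]
tcp_rot: [0.0, 0.995, -0.099, -0.0]
ft_force: [-0.3, -1.2, -0.2]
gripper_width: -0.0001
finger_force: 0.0
```

Call:
drive_tool([
  [[0,0,0.15,0,0,0,0],[0,0,0.3,0,0,0,0],[0,0,0.3,0,0,0,0]],
])

```text
t: 14.95
tool_pos: [0.5073, 0.1673, 0.1021]
tcp_rot: [-0.0, 0.995, -0.099, 0.0]
ft_force: [0.1, -0.3, -0.2]
gripper_width: -0.0
finger_force: 0.0
```

Call:
drive_tool([
  [[0,0,0.1,0,0,0,0],[0,0,0.2,0,0,0,0],[0,0,0.2,0,0,0,0]],
])

```text
t: 15.2
tool_pos: [0.5071, 0.1672, 0.0998]
tcp_rot: [0.0, 0.995, -0.099, -0.0]
ft_force: [0.5, -1.3, 0.5]
gripper_width: 0.0001
finger_force: 0.0
```

Call:
drive_tool([
  [[0,0,0.1,0,0,0,0],[0,0,0.2,0,0,0,0],[0,0,0.2,0,0,0,0]],
])

```text
t: 15.45
tool_pos: [0.507, 0.1672, 0.0977]
tcp_rot: [0.0, 0.995, -0.099, -0.0]
ft_force: [-0.7, 0.2, 0.1]
gripper_width: -0.0001
finger_force: 0.0
```

Call:
drive_tool([
  [[0,0,0.1,0,0,0,0],[0,0,0.2,0,0,0,0],[0,0,0.2,0,0,0,0]],
])

```text
t: 15.7
tool_pos: [0.5073, 0.1672, 0.0966]
tcp_rot: [-0.0, 0.995, -0.099, 0.0]
ft_force: [-1.3, -1.4, 7.0]
gripper_width: 0.0
finger_force: 3.6
```

Call:
drive_tool([
  [[0,0,0.1,0,0,0,0],[0,0,0.2,0,0,0,0],[0,0,0.2,0,0,0,0]],
])

```text
t: 15.95
tool_pos: [0.5073, 0.1673, 0.0948]
tcp_rot: [-0.0, 0.995, -0.099, 0.0]
ft_force: [-1.4, -0.6, 7.5]
gripper_width: 0.0001
finger_force: 4.4
```

Call:
drive_tool([
  [[0,0,0.1,0,0,0,0],[0,0,0.2,0,0,0,0],[0,0,0.2,0,0,0,0]],
])

```text
t: 16.2
tool_pos: [0.5075, 0.1673, 0.0933]
tcp_rot: [-0.0, 0.995, -0.099, 0.001]
ft_force: [-2.8, -0.6, 14.0]
gripper_width: 0.0
finger_force: 6.7
```

Call:
drive_tool([
  [[0,0,0.05,0,0,0,0],[0,0,0.1,0,0,0,0],[0,0,0.1,0,0,0,0]],
])

```text
t: 16.45
tool_pos: [0.5078, 0.1673, 0.0933]
tcp_rot: [-0.0, 0.995, -0.099, 0.001]
ft_force: [-4.9, -1.2, 21.0]
gripper_width: -0.0001
finger_force: 10.7
```

Call:
drive_tool([
  [[0,0,0.05,0,0,0,0],[0,0,0.1,0,0,0,0],[0,0,0.1,0,0,0,0]],
])

```text
t: 16.7
tool_pos: [0.508, 0.1674, 0.0931]
tcp_rot: [-0.0, 0.995, -0.099, 0.002]
ft_force: [-5.6, -2.1, 29.1]
gripper_width: 0.0001
finger_force: 14.7
```

Tin one is home: z stopped at about 0.0932 m while the force rose to 29 N. I'll lift off and go to the other tin.

Call:
drive_tool([
  [[0,0,-1,0,0,0,0],[0,0,-5,0,0,0,0],[0,0,-9,0,0,0,0],[1,2,-13,0,0,0,0.3],[2.5,5.5,-16,0,0,0,0.6],[4.2,9,-17,0,0,0,1],[5.9,12.6,-17,0,0,0,1],[7.6,16.2,-17,0,0,0,1],[9.3,19.8,-17,0,0,0,1],[11,23.4,-17,0,0,0,1],[12.8,27,-17,0,0,0,1],[14.5,30.6,-17,0,0,0,1],[16.3,34.2,-17,0,0,0,1],[18,37.8,-17,0,0,0,1],[19.8,41.4,-17,0,0,0,1],[19.8,41.4,-17,0,0,0,1],[19.8,41.4,-17,0,0,0,1],[19.8,41.4,-17,0,0,0,1]],
])

```text
t: 18.2
tool_pos: [0.6191, -0.277, 0.2594]
tcp_rot: [-0.001, 0.995, -0.099, -0.0]
ft_force: [-0.2, 1.2, -0.1]
gripper_width: 0.0853
finger_force: 0.0
```

```bash
python3 - <<'E'
from h import *
bot.grab_frame("top")
for n in("mug","lowtin"):
  for d in bot.tip_of("top",n)[:2]:print(n,round(d['p'],2),onz(d['pixel'],0,cal("top")).round(3))
p,r=tool();k=cal("wrist");img=bot.grab_frame("wrist");print(p,r.as_matrix().round(3),bot.state()['joint_positions'],bot.state()['t'])
for n in ("tin1","mug"):
 for d in bot.cut_out("wrist",n)[:2]:print(n,round(d['p'],2),d['box'])
E=edges(img)
for z,R_ in((.11,.032),(.108,.032),(.11,.031),(.107,.031),(.11,.028)):
  b=circ(E,k,[.622,-.278],[R_],z,.02);print(z,b,(r.inv().apply(np.array([b[1],b[2],.041])-p)*100).round(2))
np.save("w7.npy",img)
E
```

```text
mug 0.61 [[ 0.728 -0.369  0.   ]]
lowtin 0.5 [[ 0.59  -0.439  0.   ]]
lowtin 0.25 [[0.516 0.165 0.   ]]
[ 0.61961972 -0.27561251  0.26009802] [[ 0.981 -0.195  0.   ]
 [-0.195 -0.981  0.001]
 [-0.    -0.001 -1.   ]] [ 0.42348615  0.70399881 -0.14697637  1.29770726  0.1034343   1.14727716
 -1.49870095] 18.4
tin1 0.58 [224.7, 112.3, 63.0, 72.3]
mug 0.72 [287.0, 0.9, 93.1, 72.5]
0.11 (np.float32(86.62572), np.float64(0.627), np.float64(-0.276), 0.032) [ 0.73 -0.08 21.91]
0.108 (np.float32(86.884094), np.float64(0.626), np.float64(-0.276), 0.032) [ 0.64 -0.06 21.91]
0.11 (np.float32(81.02567), np.float64(0.627), np.float64(-0.278), 0.031) [ 0.77  0.11 21.91]
0.107 (np.float32(81.65723), np.float64(0.626), np.float64(-0.278), 0.031) [ 0.68  0.13 21.91]
0.11 (np.float32(93.106285), np.float64(0.626), np.float64(-0.276), 0.028) [ 0.64 -0.06 21.91]
```

Call:
drive_tool([
  [[0.7,0,4,0,0,0,1],[0.7,0,8,0,0,0,1],[0.7,0,12,0,0,0,1],[0.7,0,16,0,0,0,1],[0.7,0,19,0,0,0,1],[0.7,0,21,0,0,0,1],[0.7,0,21.9,0,0,0,1],[0.7,0,21.9,0,0,0,1],[0.7,0,21.9,0,0,0,1],[0.7,0,21.9,0,0,0,0.6],[0.7,0,21.9,0,0,0,0.6],[0.7,0,21.9,0,0,0,0.6],[0.7,0,21.9,0,0,0,0.6],[0.7,0,21.9,0,0,0,0.6],[0.7,0,21.9,0,0,0,0.6]],
], squeeze=60)

```text
t: 19.75
tool_pos: [0.6283, -0.2791, 0.0437]
tcp_rot: [0.0, 0.995, -0.099, 0.002]
ft_force: [0.0, 1.6, 5.6]
gripper_width: 0.0622
finger_force: 65.1
```

Call:
drive_tool([
  [[0,0,-1,0,0,0,0.6],[0,0,-4,0,0,0,0.6],[0,0,-8,0,0,0,0.6],[0,0,-12,0,0,0,0.6],[0,0,-16,0,0,0,0.6],[-0.5,-1.5,-19,0,0,0,0.6],[-2,-5,-19,0,0,0,0.6],[-3.4,-8.8,-19,0,0,0,0.6],[-4.8,-12.6,-19,0,0,0,0.6],[-6.2,-16.4,-19,0,0,0,0.6],[-7.6,-20.2,-19,0,0,0,0.6],[-9,-24,-19,0,0,0,0.6],[-10.4,-27.6,-19,0,0,0,0.6],[-11.5,-31,-18,0,0,0,0.6],[-12.3,-33.2,-15,0,0,0,0.6],[-12.3,-33.2,-12.5,0,0,0,0.6],[-12.3,-33.2,-12.5,0,0,0,0.6],[-12.3,-33.2,-12.5,0,0,0,0.6],[-12.3,-33.2,-12.5,0,0,0,0.6]],
])

```text
t: 21.33
tool_pos: [0.5723, 0.069, 0.1672]
tcp_rot: [0.0, 0.995, -0.1, 0.001]
ft_force: [0.7, 0.0, -5.5]
gripper_width: 0.0621
finger_force: 69.0
```

```bash
python3 - <<'E'
from h import *
bot.grab_frame("wrist")
p,r=tool();k=cal("wrist");i=bot.grab_frame("wrist");s=bot.state();print(p,r.as_matrix().round(3),s['ft_force'],s['gripper_width'],s['t'])
np.save("w8.npy",i);E=edges(i)
t=np.linspace(-.085,.085,90);u=np.linspace(-.126,.126,120)
L=[np.c_[np.full(120,x),u] for x in(.085,.079,-.003,.003,-.079,-.085)]+[np.c_[t,np.full(90,y)] for y in(-.126,.126,-.12,.12,-.044,-.038,.038,.044)]
P=np.vstack(L)
ds=bot.cut_out("wrist","tin1");print([(round(d['p'],2),d['box']) for d in ds])
mask=np.zeros((384,512),bool)
for d in ds[:2]:mask|=d['region']
mask=cv2.dilate(mask.astype(np.uint8),np.ones((9,9)));mask[240:]=1;E2=E.copy();E2[mask>0]=0
def f(v):
    q=proj(w(v,P),k).astype(np.float32);return -cv2.remap(E2,q[:,:1].copy(),q[:,1:].copy(),1).sum()/len(P)
v0=np.array([.5432,.1613,-.2033])
b=min(((f(v0+[a_,c,y]),*(v0+[a_,c,y])) for a_ in np.arange(-.01,.0101,.001) for c in np.arange(-.01,.0101,.001) for y in np.arange(-.02,.021,.005)))
m=minimize(f,b[1:],method="Nelder-Mead",options=dict(initial_simplex=np.array(b[1:])+np.vstack([np.zeros(3),np.diag([.001,.001,.004])])));v=m.x
print(f(v0),b,m.x,m.fun)
q=w(v,np.array([[.041,-.082]]))[0];print("cell in tool mm",r.inv().apply(q-p)*1e3)
# tin bottom front: lower silhouette edge; fit bottom circle front half at z=p-.0425 with R .032
fr=np.linspace(-1.1,1.1,40)
res=[]
for z in(-.041,-.044):
  for x in np.arange(-.015,.0151,.001):
    for y in np.arange(-.006,.0061,.001):
      Q=r.apply(np.c_[x+.032*np.cos(fr),y+.032*np.sin(fr),np.full(40,-z)])+p
      g=proj(Q,k).astype(np.float32);res.append((cv2.remap(E,g[:,:1].copy(),g[:,1:].copy(),1).mean(),z,round(x,3),round(y,3)))
print(sorted(res)[::-1][:4])
for n in("seat0","crate"):print(n,[(round(d['p'],2),d['box']) for d in bot.cut_out("wrist",n)[:3]])
print("apex row/col",np.argwhere(ds[0]['region'])[0] if ds else None)
E
```

```text
[0.57287732 0.06908041 0.16763311] [[ 0.98  -0.2    0.003]
 [-0.2   -0.98  -0.001]
 [ 0.003 -0.    -1.   ]] [ 0.06905249 -1.3340292  -5.08791906] 0.062335409142693594 21.4333
[(0.88, [112.0, 239.4, 82.2, 91.4]), (0.69, [181.2, 160.5, 151.5, 198.1])]
-34.144836 (np.float32(-41.933014), np.float64(0.5412), np.float64(0.1543), np.float64(-0.2033)) [ 0.54129698  0.15416239 -0.20267554] -42.04476547241211
cell in tool mm [-7.28159895  5.01683411 62.60771725]
[(np.float32(135.30807), -0.041, np.float64(-0.003), np.float64(-0.002)), (np.float32(135.10667), -0.044, np.float64(-0.004), np.float64(-0.002)), (np.float32(131.17566), -0.041, np.float64(-0.003), np.float64(-0.003)), (np.float32(127.64264), -0.044, np.float64(-0.004), np.float64(-0.003))]
seat0 [(0.83, [216.9, 146.8, 77.4, 30.8])]
crate [(0.56, [117.6, 150.3, 84.1, 71.9])]
apex row/col [241 142]
```

Matched against the first placement, the cell and tin are aligned to within about 2 mm: plate centre column 255.6, rim edge row 147, tin front row 160.5. I'll go down.

Call:
drive_tool([
  [[-0.1,0,0.5,0,0,0,0.6],[-0.1,0,1.5,0,0,0,0.6],[-0.1,0,2.5,0,0,0,0.6],[-0.1,0,3.5,0,0,0,0.6],[-0.1,0,4.5,0,0,0,0.6],[-0.1,0,5.3,0,0,0,0.6],[-0.1,0,5.9,0,0,0,0.6],[-0.1,0,5.9,0,0,0,0.6],[-0.1,0,5.9,0,0,0,0.6]],
])

```text
t: 22.33
tool_pos: [0.5702, 0.0708, 0.1065]
tcp_rot: [0.0, 0.995, -0.099, -0.0]
ft_force: [0.3, -0.1, -5.2]
gripper_width: 0.0618
finger_force: 69.2
```

Call:
drive_tool([
  [[0,0,0.2,0,0,0,0.6],[0,0,0.4,0,0,0,0.6],[0,0,0.4,0,0,0,0.6]],
])

```text
t: 22.58
tool_pos: [0.5704, 0.0708, 0.103]
tcp_rot: [0.0, 0.995, -0.099, 0.0]
ft_force: [-0.7, 0.6, -5.9]
gripper_width: 0.0622
finger_force: 69.1
```

Call:
drive_tool([
  [[0,0,0.2,0,0,0,0.6],[0,0,0.4,0,0,0,0.6],[0,0,0.4,0,0,0,0.6]],
])

```text
t: 22.83
tool_pos: [0.5701, 0.0707, 0.0986]
tcp_rot: [0.0, 0.995, -0.099, -0.0]
ft_force: [-0.2, -0.3, -5.4]
gripper_width: 0.0622
finger_force: 69.1
```

Call:
drive_tool([
  [[0,0,0.2,0,0,0,0.6],[0,0,0.4,0,0,0,0.6],[0,0,0.4,0,0,0,0.6]],
])

```text
t: 23.08
tool_pos: [0.57, 0.0707, 0.0945]
tcp_rot: [0.0, 0.995, -0.099, -0.0]
ft_force: [0.3, -0.5, -5.4]
gripper_width: 0.062
finger_force: 69.1
```

Call:
drive_tool([
  [[0,0,0.2,0,0,0,0.6],[0,0,0.3,0,0,0,0.6],[0,0,0.3,0,0,0,0.6]],
])

```text
t: 23.33
tool_pos: [0.5701, 0.0708, 0.0916]
tcp_rot: [0.0, 0.995, -0.099, -0.0]
ft_force: [-0.7, -0.5, -6.5]
gripper_width: 0.0622
finger_force: 69.1
```

Call:
drive_tool([
  [[0,0,0.2,0,0,0,0.6],[0,0,0.3,0,0,0,0.6],[0,0,0.3,0,0,0,0.6]],
])

```text
t: 23.58
tool_pos: [0.5701, 0.0708, 0.0886]
tcp_rot: [0.0, 0.995, -0.099, -0.0]
ft_force: [-0.3, -0.5, -6.1]
gripper_width: 0.0625
finger_force: 69.1
```

Call:
drive_tool([
  [[0,0,0.2,0,0,0,0.6],[0,0,0.3,0,0,0,0.6],[0,0,0.3,0,0,0,0.6]],
])

```text
t: 23.83
tool_pos: [0.5701, 0.0707, 0.0856]
tcp_rot: [0.0, 0.995, -0.099, -0.0]
ft_force: [0.1, -0.4, -6.4]
gripper_width: 0.0619
finger_force: 69.1
```

Call:
drive_tool([
  [[0,0,0.2,0,0,0,0.6],[0,0,0.3,0,0,0,0.6],[0,0,0.3,0,0,0,0.6]],
])

```text
t: 24.08
tool_pos: [0.5705, 0.0708, 0.0831]
tcp_rot: [-0.0, 0.995, -0.099, 0.0]
ft_force: [0.4, 0.2, -3.7]
gripper_width: 0.0621
finger_force: 69.5
```

Call:
drive_tool([
  [[0,0,0.2,0,0,0,0.6],[0,0,0.3,0,0,0,0.6],[0,0,0.3,0,0,0,0.6]],
])

```text
t: 24.33
tool_pos: [0.5707, 0.0708, 0.0806]
tcp_rot: [-0.0, 0.995, -0.099, 0.001]
ft_force: [-0.9, 0.3, 4.1]
gripper_width: 0.0621
finger_force: 70.5
```

Call:
drive_tool([
  [[0,0,0.2,0,0,0,0.6],[0,0,0.3,0,0,0,0.6],[0,0,0.3,0,0,0,0.6]],
])

```text
t: 24.58
tool_pos: [0.5707, 0.0708, 0.0776]
tcp_rot: [-0.0, 0.995, -0.099, 0.001]
ft_force: [-1.6, 0.3, 3.8]
gripper_width: 0.0623
finger_force: 70.6
```

Call:
drive_tool([
  [[0,0,0.15,0,0,0,0.6],[0,0,0.3,0,0,0,0.6],[0,0,0.4,0,0,0,0.6],[0,0,0.4,0,0,0,0.6]],
])

```text
t: 24.92
tool_pos: [0.5708, 0.0708, 0.0736]
tcp_rot: [-0.0, 0.995, -0.099, 0.001]
ft_force: [-1.8, 0.7, 4.1]
gripper_width: 0.0622
finger_force: 70.6
```

Call:
drive_tool([
  [[0,0,0.15,0,0,0,0.6],[0,0,0.3,0,0,0,0.6],[0,0,0.3,0,0,0,0.6]],
])

```text
t: 25.17
tool_pos: [0.5708, 0.0708, 0.0706]
tcp_rot: [-0.0, 0.995, -0.099, 0.001]
ft_force: [-1.3, 0.2, 4.2]
gripper_width: 0.0622
finger_force: 70.7
```

Call:
drive_tool([
  [[0,0,0.1,0,0,0,0.6],[0,0,0.2,0,0,0,0.6],[0,0,0.2,0,0,0,0.6]],
])

```text
t: 25.42
tool_pos: [0.5707, 0.0708, 0.0688]
tcp_rot: [-0.0, 0.995, -0.099, 0.001]
ft_force: [-2.8, -0.0, 5.9]
gripper_width: 0.0622
finger_force: 70.7
```

Call:
drive_tool([
  [[0,0,0,0,0,0,0.8],[0,0,0,0,0,0,1],[0,0,0,0,0,0,1],[0,0,0,0,0,0,1],[0,0,-2,0,0,0,1],[0,0,-5,0,0,0,1],[-0.1,0,-7.5,0,0,0,1],[-0.1,0,-7.5,0,0,0,0],[-0.1,0,-7.5,0,0,0,0],[-0.1,0,-7.5,0,0,0,0],[-0.1,0,-7.5,0,0,0,0],[-0.1,0,-7.5,0,0,0,0],[-0.1,0,-7.5,0,0,0,0],[-0.1,0,-7.5,0,0,0,0],[-0.1,0,-7.5,0,0,0,0],[-0.1,0,-7.5,0,0,0,0]],
], squeeze=40)

```text
t: 26.75
tool_pos: [0.5692, 0.071, 0.1427]
tcp_rot: [0.0, 0.995, -0.099, -0.0]
ft_force: [0.9, -0.4, -0.1]
gripper_width: 0.0001
finger_force: 0.0
```

```bash
python3 - <<'E'
from h import *
p,r=tool();k=cal("wrist");i=bot.grab_frame("wrist");E=edges(i);print(p,bot.state()['gripper_width'],bot.state()['t'])
for R_ in(.028,.031):
  b=circ(E,k,p,[R_],.135,.015);print(b,(r.inv().apply(np.array([b[1],b[2],p[2]])-p)*100).round(2))
print([(round(d['p'],2),d['box']) for d in bot.cut_out("wrist","tin1")])
E
```

```text
[0.5692397  0.07097977 0.14266354] -0.0003049070490679577 26.8
(np.float32(144.73015), np.float64(0.5682397005282523), np.float64(0.07397976718166083), 0.028) [-0.16 -0.27 -0.  ]
(np.float32(115.46146), np.float64(0.5702397005282523), np.float64(0.07397976718166083), 0.031) [ 0.04 -0.31 -0.  ]
[(0.95, [200.9, 150.2, 105.8, 105.2]), (0.6, [94.2, 248.2, 108.3, 108.5])]
```

Call:
drive_tool([
  [[-0.1,-0.2,1.5,0,0,0,0],[-0.1,-0.2,3,0,0,0,0],[-0.1,-0.2,3.8,0,0,0,0],[-0.1,-0.2,4.1,0,0,0,0],[-0.1,-0.2,4.1,0,0,0,0],[-0.1,-0.2,4.1,0,0,0,0]],
])

```text
t: 27.35
tool_pos: [0.5691, 0.0731, 0.1022]
tcp_rot: [-0.0, 0.995, -0.099, 0.0]
ft_force: [-0.4, -0.3, 0.0]
gripper_width: 0.0001
finger_force: 0.0
```

Call:
drive_tool([
  [[0,0,0.1,0,0,0,0],[0,0,0.2,0,0,0,0],[0,0,0.2,0,0,0,0]],
])

```text
t: 27.6
tool_pos: [0.569, 0.0732, 0.1002]
tcp_rot: [-0.0, 0.995, -0.099, 0.0]
ft_force: [1.1, -0.2, -0.5]
gripper_width: -0.0001
finger_force: 0.0
```

Call:
drive_tool([
  [[0,0,0.1,0,0,0,0],[0,0,0.2,0,0,0,0],[0,0,0.2,0,0,0,0]],
])

```text
t: 27.85
tool_pos: [0.5686, 0.0731, 0.0978]
tcp_rot: [0.0, 0.995, -0.099, -0.0]
ft_force: [-0.4, -0.5, 0.5]
gripper_width: 0.0004
finger_force: 0.0
```

Call:
drive_tool([
  [[0,0,0.1,0,0,0,0],[0,0,0.2,0,0,0,0],[0,0,0.2,0,0,0,0]],
])

```text
t: 28.1
tool_pos: [0.569, 0.0732, 0.0963]
tcp_rot: [-0.0, 0.995, -0.099, 0.0]
ft_force: [-0.5, 0.8, 3.0]
gripper_width: -0.0
finger_force: 2.0
```

Call:
drive_tool([
  [[0,0,0.1,0,0,0,0],[0,0,0.2,0,0,0,0],[0,0,0.2,0,0,0,0]],
])

```text
t: 28.35
tool_pos: [0.569, 0.0732, 0.0945]
tcp_rot: [-0.0, 0.995, -0.099, 0.0]
ft_force: [-0.7, -1.1, 5.9]
gripper_width: -0.0
finger_force: 3.0
```

Call:
drive_tool([
  [[0,0,0.1,0,0,0,0],[0,0,0.2,0,0,0,0],[0,0,0.2,0,0,0,0]],
])

```text
t: 28.6
tool_pos: [0.5691, 0.0732, 0.0926]
tcp_rot: [-0.0, 0.995, -0.099, 0.0]
ft_force: [-1.5, -0.2, 6.8]
gripper_width: -0.0002
finger_force: 3.2
```

Call:
drive_tool([
  [[0,0,0.1,0,0,0,0],[0,0,0.2,0,0,0,0],[0,0,0.2,0,0,0,0]],
])

```text
t: 28.85
tool_pos: [0.5691, 0.0732, 0.0906]
tcp_rot: [-0.0, 0.995, -0.099, 0.0]
ft_force: [-0.5, 0.0, 6.4]
gripper_width: -0.0
finger_force: 3.3
```

Call:
drive_tool([
  [[0,0,0.1,0,0,0,0],[0,0,0.2,0,0,0,0],[0,0,0.2,0,0,0,0]],
])

```text
t: 29.1
tool_pos: [0.5691, 0.0732, 0.0887]
tcp_rot: [-0.0, 0.995, -0.099, 0.0]
ft_force: [-1.4, 0.3, 7.3]
gripper_width: 0.0004
finger_force: 3.5
```

Call:
drive_tool([
  [[0,0,0.1,0,0,0,0],[0,0,0.2,0,0,0,0],[0,0,0.2,0,0,0,0]],
])

```text
t: 29.35
tool_pos: [0.5691, 0.0732, 0.0867]
tcp_rot: [-0.0, 0.995, -0.099, 0.0]
ft_force: [-0.3, -1.0, 6.5]
gripper_width: -0.0001
finger_force: 3.6
```

Call:
drive_tool([
  [[0,0,0.1,0,0,0,0],[0,0,0.2,0,0,0,0],[0,0,0.2,0,0,0,0]],
])

```text
t: 29.6
tool_pos: [0.5694, 0.0733, 0.0861]
tcp_rot: [-0.0, 0.995, -0.099, 0.001]
ft_force: [-4.2, -1.2, 18.4]
gripper_width: 0.0
finger_force: 8.8
```

Call:
drive_tool([
  [[0,0,0.1,0,0,0,0],[0,0,0.2,0,0,0,0],[0,0,0.2,0,0,0,0]],
])

```text
t: 29.85
tool_pos: [0.57, 0.0733, 0.0859]
tcp_rot: [-0.0, 0.995, -0.099, 0.002]
ft_force: [-7.1, -1.4, 31.6]
gripper_width: 0.0002
finger_force: 15.9
```

Tin two is home: z stopped at 0.086 m while the force rose to 32 N. I'll lift clear and check both tins.

Call:
drive_tool([
  [[0,0,-1,0,0,0,0],[0,0,-4,0,0,0,0],[0,0,-8,0,0,0,0],[0,0,-12,0,0,0,0],[-3,0,-16,0,0,0,0],[-5,0,-18,0,0,0,0],[-5,0,-18,0,0,0,0],[-5,0,-18,0,0,0,0],[-5,0,-18,0,0,0,0]],
])

```text
t: 30.6
tool_pos: [0.5198, 0.0827, 0.2614]
tcp_rot: [0.0, 0.995, -0.099, -0.0]
ft_force: [0.1, 0.1, 0.5]
gripper_width: 0.0001
finger_force: 0.0
```

```bash
python3 - <<'E'
from h import *
p,r=tool();k=cal("wrist");E=edges(bot.grab_frame("wrist"));print(p,bot.state()['t'],bot.state()['ft_force'])
print([(round(d['p'],2),d['box']) for d in bot.cut_out("wrist","tin1")])
for c,z in(((.5075,.168),.131),((.569,.073),.124)):
  for zz in(z-.008,z-.004,z,z+.004,z+.008):print(zz,circ(E,k,c,[.028],zz,.01))
E
```

```text
[0.51982674 0.08267112 0.26135379] 30.65 [-0.62239524  0.0792646  -0.33648384]
[(0.81, [144.4, 148.5, 73.4, 76.8]), (0.63, [222.4, 75.2, 67.7, 70.1])]
0.123 (np.float32(143.2779), np.float64(0.5035), np.float64(0.17), 0.028)
0.127 (np.float32(156.28122), np.float64(0.5055), np.float64(0.169), 0.028)
0.131 (np.float32(164.62186), np.float64(0.5065), np.float64(0.168), 0.028)
0.135 (np.float32(166.93083), np.float64(0.5075), np.float64(0.167), 0.028)
0.139 (np.float32(163.08574), np.float64(0.5085), np.float64(0.165), 0.028)
0.11599999999999999 (np.float32(107.25777), np.float64(0.567), np.float64(0.07399999999999998), 0.028)
0.12 (np.float32(117.41626), np.float64(0.567), np.float64(0.07399999999999998), 0.028)
0.124 (np.float32(127.43867), np.float64(0.568), np.float64(0.07399999999999998), 0.028)
0.128 (np.float32(136.11418), np.float64(0.568), np.float64(0.07399999999999998), 0.028)
0.132 (np.float32(141.80472), np.float64(0.568), np.float64(0.07399999999999998), 0.028)
```

Both tins stand upright in their cells at plausible heights, so I'm handing in.

```bash
python3 -c "
from plant import bot
print(bot.sign_off())"
```

```text
the job is handed in; nothing more can be done
None
```

Both tins are upright in the two empty crate cells, each pressed until its foot plate stopped hard (about 29 N and 32 N on the lid), and I handed the job in at about 31 s; it returned no verdict.

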